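# Lock a display post into the slotted track

## Task

On the plywood display board a slotted aluminium track already holds one post; lock a second one into the empty part of its slot. Take the loose post with the long narrow foot, lower the foot lengthwise through the slot to the bottom of the track, give it a quarter turn so that the foot lies across beneath both lips, like the post already fitted, and let go of it, leaving it upright. Leave the other two loose posts (round foot, short foot) where they stand.

Things in the scene. Friction and masses are not known exactly. Their poses are not given: they have to be found in the camera images.
- long_post_mid (a point): Loose metal post, 0.16 kg, 80 mm tall, standing upright on a narrow bar foot 58 x 20 mm that sticks out past the tab's ends, 10 mm thick. Round stem 16 mm thick; on top an upright flat tab 32 long, 14 thick, 35 mm high (45 to 80 mm up). Point: on the axis, 40 mm above the underside, 22 mm below the tab's middle; z up, x along the tab's length and the foot's length. This is the post to fit.
- disc_post_mid (a point): Loose metal post, 0.16 kg, 80 mm tall, standing upright on a round disc foot 58 mm across, 10 mm thick. Round stem 16 mm thick; on top an upright flat tab 32 long, 14 thick, 35 mm high (45 to 80 mm up). Point: on the axis, 40 mm above the underside, 22 mm below the tab's middle; z up, x along the tab's length. Its foot does not go into the slot; leave it.
- short_post_mid (a point): Loose metal post, 0.16 kg, 80 mm tall, standing upright on a short foot 30 x 20 mm, mostly hidden by the tab from above, 10 mm thick. Round stem 16 mm thick; on top an upright flat tab 32 long, 14 thick, 35 mm high (45 to 80 mm up). Point: on the axis, 40 mm above the underside, 22 mm below the tab's middle; z up, x along the tab's length and the foot's length. Its foot is too short to catch the lips; leave it.
- track_free (a point): Fixed track, 270 x 86 x 26 mm, on a board 12 mm thick. Aluminium, dark inside. Slot on top 36 mm wide, full length; lips 4 mm thick; hollow beneath 78 mm wide, its floor 22 mm below the lips' top. Point: middle of the slot's empty part, on its centre line, level with the lips' top; x along the slot (it runs from -85 to +185 mm), y across, z up. The fitted post stands at x = +150 mm. A post on the floor has its point 18 mm above this.
Not all that is in view belongs to the job. What is shaped like the part that bears long_post_mid but red is not meant.

How it is judged:
By the outcome, as a careful person would: the job done as asked, in the order asked, and still so for the second after the job is handed in, with the robot touching nothing.
It also fails if it takes over 42 s, if anything falls off the work surface, if the arm or the gripper's body presses on something with over 40 N, if the wrist force passes 120 N, or if a joint passes its speed limit or range.

## Robot

A 6-joint arm with a two-finger parallel gripper is mounted at the origin on the work surface. World frame = base frame: x ahead of the robot, y to its left, z up, the work surface at z = 0. Lengths are in mm, angles in rad, forces in N, time in s.
With the tool pointing down it reaches from about 150 to 775 mm from the base axis. Payload 6.1 kg.
Tool frame: the origin (TCP) lies midway between the tips of the shut fingers; the grasp point (between the pads) lies 19 mm behind it (bot.pinch_z is the distance from the TCP to the grasp point, in mm); z points along the fingers, y is the line along which they close (so a half turn about z gives the same grasp; the last joint's range is limited). The gripper opens to 85 mm and grips with 20 to 120 N. Pads are 22 mm wide; open, the fingers measure 114 mm over their backs; the gripper's body (76 mm by 85 mm) begins 54 mm behind the grasp point. The pads swing forward as they close: fully open they stand 13 mm farther back than shut.
Start: joints at [-1.168, 0.126, -0.04, 1.405, 0, 1.571], TCP at [205.79, -482.969, 231.295] pointing down, gripper open.
Joint ranges: [-2.72, 2.72], [-0.95, 1.95], [-1.27, 1.35], [-1.78, 2.02], [-1.46, 1.47], [-3.14, 3.14]. Speed limits (rad/s): [2.39, 2.39, 3.01, 3.14, 3.14, 3.14].

## Interface

Orientations are given as a rotation vector (axis times angle).
In Python, from cell import sensors, optics, bot gives the robot as it stands. The module is installed in compiled form; this text tells all that it offers.
- The arm moves only by the tool carry_out, never from a script. Its argument "rows" is a list that holds one entry, the list of rows, each a list of 5 numbers: the shift along the tool's x, y, z in m, then the turn about the tool's z in rad, then the finger opening in m, from 0 to 0.0854. A call has 1 to 8 rows; each row is the pose to reach, as a shift and turn from the pose commanded when the call began, along the tool's axes at that moment; what a row does not reach only later rows make up. A row lasts 1/10 s, in which the tool goes at most 50 mm and 8.59 degrees, less where a joint would pass 70% of its speed; a pose out of reach is approached as far as the arm can. A call with a gripper value outside its range is refused whole. The fingers move at their own pace and stop on an object; "newtons" is the grip in N (left out, the last holds). Time passes only in rows, so rows that repeat a pose let the fingers close. It gives the time, the measured TCP pose, the force, the opening and the grip force at its end, in the units of the state.
- sensors.observe(): the state, without advancing time (a new reading comes with each control period).
- optics.read_camera(name): name is "scene" or "top" or "wrist"; returns (picture, depth): 384x512x3 uint8, red, green, blue; 384x512 float32, mm along the optical axis (not along the pixel's ray), 0 where there is no reading.
- optics.get_calibration(name): a dict with "K" (3x3 intrinsics, pixels), "pose" (4x4, takes a point from camera to world coordinates). Camera axes: x right, y up, looking along -z (the intrinsics and any distortion apply to the point x, -y, -z); pixel columns grow to the right and rows downward; lengths in mm; the calibration is good to about 2 mm. A picture is of the moment at which its call begins: read the wrist's pose just before it. get_calibration takes no time and is no camera call; for the wrist camera it gives the pose at the moment of the call.
- bot.sign_off(): hands the job in; it is judged then, once.
The state is a dict: "t": time; "qpos": joint angles; "qd": joint speeds; "tau": joint torques, N m; "ee_pos": TCP position; "tcp_rot": TCP orientation; "wrist_force": force on the tool from outside, world axes, zero at the start; "ft_torque": the same for the moment, N m; "finger_gap": finger opening in mm; "finger_force": force on a finger pad.
Only numpy, scipy, OpenCV 4.12 (cv2) and the standard library are available. Lean on these libraries where they do the work, as an engineer would, in place of code of your own. Each camera call takes 0.05 s, during which the arm holds its last target. There are 200 camera calls.

## Working session

There is one attempt and no reset: what is moved stays moved. The work goes in short steps, Python scripts to look and compute and a tool call to move; the robot and the scene stay as the last step left them, time stands still between calls to the robot, and variables do not carry over. Pictures are saved under pics/ and viewed, at most 10 in all, crops included, and the job is handed in when it is done.

Besides the shell and the picture viewer there is one more tool, called after "Emit:" by a JSON object that holds its "op" and its "data", one argument or row to a line. carry_out: Moves the arm, as the interface text tells. Its arguments: {"type":"object","properties":{"rows":{"type":"array"},"newtons":{"type":"number"}},"required":["rows"]}

```bash
mkdir -p pics; cat > h.py <<'E'
import numpy as np, cv2
from cell import sensors, optics, bot
def grab(n,tag):
    c=optics.get_calibration(n); p,d=optics.read_camera(n)
    np.savez(f'pics/{tag}.npz',p=p,d=d,K=c['K'],T=c['pose'])
    cv2.imwrite(f'pics/{tag}.png',p[:,:,::-1]); return p,d,c
def load(tag):
    z=np.load(f'pics/{tag}.npz'); return z['p'],z['d'],z['K'],z['T']
def cloud(d,K,T):
    v,u=np.mgrid[:d.shape[0],:d.shape[1]]
    P=np.stack([(u-K[0,2])/K[0,0]*d,-(v-K[1,2])/K[1,1]*d,-d],-1)
    W=P@T[:3,:3].T+T[:3,3]; W[d<=0]=np.nan; return W
E
python3 - <<'E'
from h import *
a,_,c=grab('top','top0'); b,_,_=grab('scene','scene0')
print(c, sensors.observe())
cv2.imwrite('pics/both0.png',cv2.resize(np.hstack([a,b])[:,:,::-1],(800,300)))
E
```

```text
{'K': array([[377.91745778,   0.        , 254.49540695],
       [  0.        , 377.91745778, 188.81495516],
       [  0.        ,   0.        ,   1.        ]]), 'pose': array([[-1.27795619e-02,  9.92793779e-01, -1.19151986e-01,
         4.18857660e+02],
       [-9.99700587e-01, -1.51724575e-02, -1.91972122e-02,
        -6.50471928e+01],
       [-2.08667013e-02,  1.18870979e-01,  9.92690421e-01,
         7.84637316e+02],
       [ 0.00000000e+00,  0.00000000e+00,  0.00000000e+00,
         1.00000000e+00]])} {'t': 0.1, 'qpos': array([-1.16801453e+00,  1.26322888e-01, -4.04633283e-02,  1.40541875e+00,
        2.72711741e-06,  1.57076842e+00]), 'qd': array([ 0.00066113, -0.00222505,  0.00274134,  0.00074289,  0.00063018,
       -0.00096138]), 'tau': array([ 6.91431324e-04, -4.36902666e+01,  3.53606093e+01,  1.36686271e-02,
       -3.97897497e-05, -4.13588140e-06]), 'ee_pos': array([ 205.6494727 , -482.65691472,  230.62466558]), 'tcp_rot': array([-3.07673727e+00, -6.28186769e-01,  4.38187574e-04]), 'wrist_force': array([-0.25188681,  0.12696864,  0.57362538]), 'ft_torque': array([-0.02175441, -0.03783348,  0.00055993]), 'finger_force': 0.0, 'finger_gap': 85.67113168830726}
```

View pics/top0.png

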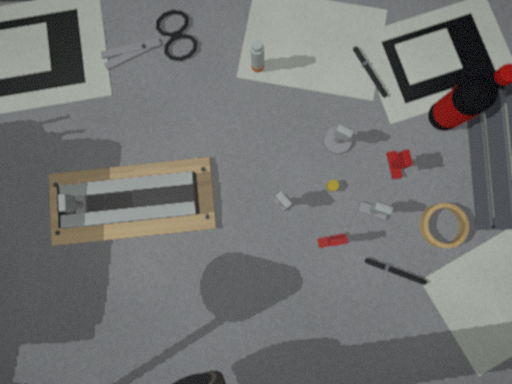

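View pics/scene0.png

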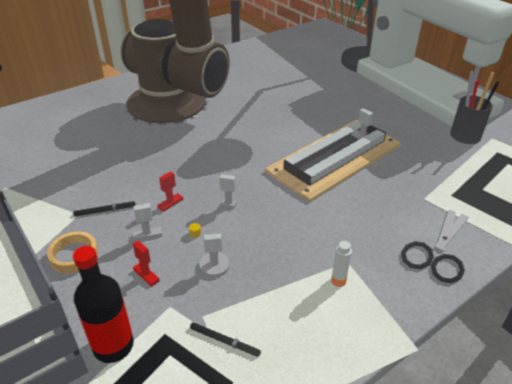

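Top view: the round-foot post is at (340,135) and a small-footed one at (284,200). The grey bar-foot post is at (376,209), with its foot sticking out on the left. Red look-alikes are at (333,240) and (399,163). The track runs from (60,203) to (195,190), with the fitted post at (68,203). I choose (376,209) and check it in a close crop.

```bash
python3 - <<'E'
from h import *
p,d,K,T=load('top0'); W=cloud(d,K,T)
a=cv2.resize(p[110:260,260:440,::-1],(720,600),interpolation=cv2.INTER_CUBIC)
cv2.imwrite('pics/crop0.png',a)
z=W[...,2]
print('table z',np.nanmedian(z[280:300,330:380]))
for n,(u0,u1,v0,v1) in dict(long=(355,398,195,222),short=(270,296,186,214),disc=(320,360,120,156),fit=(52,90,185,220)).items():
    R=np.s_[v0:v1,u0:u1]; w=W[R].reshape(-1,3); 
    zz=w[:,2]; zm=np.nanmax(zz)
    for lo,hi in ((68,130),(5,20)):
        s=w[(zz>lo)&(zz<hi)]
        if len(s)>4: 
            r=cv2.minAreaRect(s[:,:2].astype(np.float32)); print(n,lo,len(s),np.median(s,0).round(1),[np.round(x,1) for x in r])
# track
R=np.s_[150:250,40:225]; w=W[R].reshape(-1,3)
print(np.histogram(w[:,2][~np.isnan(w[:,2])],bins=np.arange(-4,130,4)))
s=w[(w[:,2]>33)&(w[:,2]<44)]; print(len(s),np.median(s,0),cv2.minAreaRect(s[:,:2].astype(np.float32)))
s=w[(w[:,2]>7)&(w[:,2]<20)]; print(len(s),np.median(s,0),cv2.minAreaRect(s[:,:2].astype(np.float32)))
E
```

```text
table z -0.1730043956884515
long 68 150 [ 464.2 -289.2   79.3] [array([ 464.6, -290.7]), array([32.4, 14. ]), np.float64(69.9)]
long 5 177 [ 465.  -279.6    9.8] [array([ 464.8, -290.5]), array([57.6, 19.6]), np.float64(69.5)]
short 68 133 [ 483.4 -104.7   79.6] [array([ 483.8, -105.7]), array([31. , 14.1]), np.float64(40.7)]
short 5 41 [479.1 -97.9   9.9] [array([ 479.8, -100. ]), array([29.1,  5.9]), np.float64(43.2)]
disc 68 147 [ 612.7 -223.5   79.3] [array([ 613.7, -224.5]), array([32. , 14.4]), np.float64(61.3)]
disc 5 400 [ 605.8 -217.    10. ] [array([ 611., -222.]), array([56.2, 49.4]), np.float64(51.5)]
fit 68 248 [482.6 300.6  93. ] [array([483.2, 305.2]), array([32.1, 14.5]), np.float64(5.7)]
fit 5 296 [484.3 362.9  12.7] [array([491.9, 331.3]), array([71.2, 81.5]), np.float64(2.2)]
(array([4569, 2094,   69, 3780, 3123,  657,   64,  134,   50,  544, 2941,
         70,    6,    7,    8,    5,   14,   19,   17,   19,   23,   18,
         20,   17,  109,   25,    0,    0,    0,    0,    0,    0,    0]), array([ -4,   0,   4,   8,  12,  16,  20,  24,  28,  32,  36,  40,  44,
        48,  52,  56,  60,  64,  68,  72,  76,  80,  84,  88,  92,  96,
       100, 104, 108, 112, 116, 120, 124, 128]))
3546 [482.45360921 203.58808232  37.29985542] ((492.53875732421875, 206.58087158203125), (86.48682403564453, 280.768310546875), 5.208517551422119)
7598 [492.33115735 190.82015265  11.98424918] ((492.4822998046875, 206.5103759765625), (150.0918426513672, 340.5389099121094), 5.156188011169434)
```

View pics/crop0.png

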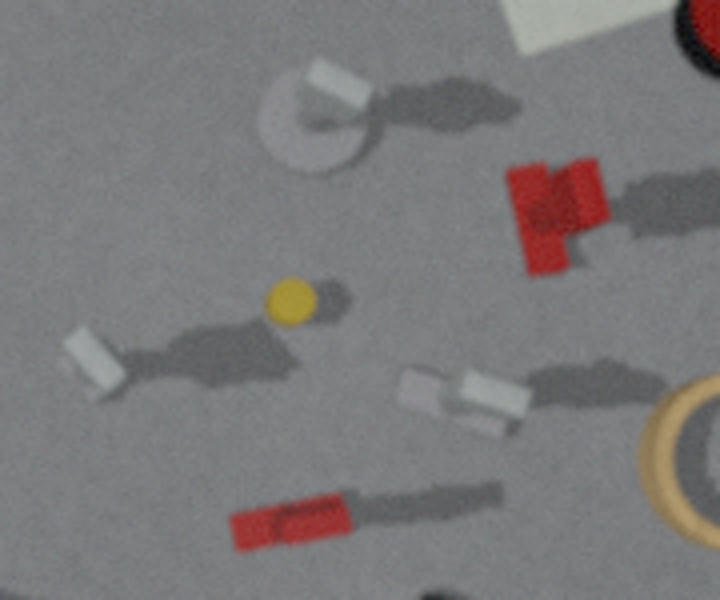

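The crop confirms it: the grey bar-foot post is at (464.7,-290.6). Its foot measures 57.6x19.6 and lies at 69.5°, parallel to the tab. The track measures 150x340 with lips at z≈38, at 5.2°, and the fitted post matches the prediction to 1 mm. That puts track_free at ≈(497,156.7,38).

```bash
cat >> h.py <<'E'
from scipy.spatial.transform import Rotation as Ro
def to(x,y,z,deg):
    s=sensors.observe(); R=Ro.from_rotvec(s['tcp_rot']).as_matrix()
    d=R.T@(np.array([x,y,z])-s['ee_pos'])
    a=np.degrees(np.arctan2(R[1,0],R[0,0])); t=-((deg-a+180)%360-180)
    print('t',round(s['t'],2),'pos',s['ee_pos'].round(1),'ang',a.round(2),'tilt',np.degrees(np.arccos(-R[2,2])).round(2),'gap',round(s['finger_gap'],1),'F',s['wrist_force'].round(1),'j',s['qpos'].round(2))
    print('shift mm',d.round(1),'turn rad',np.radians(t).round(4))
E
python3 -c "
from h import *
to(464.7,-290.6,150,69.5)"
```

```text
t 0.1 pos [ 205.6 -482.7  230.6] ang 23.08 tilt 0.08 gap 85.7 F [-0.3  0.1  0.6] j [-1.17  0.13 -0.04  1.41  0.    1.57]
shift mm [313.6 -75.   80.7] turn rad -0.8102
```

Emit:
{"op": "carry_out", "data": {
  "rows": [
    [[0.04, -0.01, 0, -0.1, 0.05], [0.314, -0.075, 0.04, -0.81, 0.05], [0.314, -0.075, 0.06, -0.81, 0.05], [0.314, -0.075, 0.081, -0.81, 0.05], [0.314, -0.075, 0.081, -0.81, 0.05], [0.314, -0.075, 0.081, -0.81, 0.05], [0.314, -0.075, 0.081, -0.81, 0.05], [0.314, -0.075, 0.081, -0.81, 0.05]]
  ]
}}

```text
t: 0.9
ee_pos: [467.4, -287.2, 147.3]
tcp_rot: [-2.573, -1.795, 0.001]
wrist_force: [-0.8, 0.1, -0.1]
finger_gap: 49.9
finger_force: 0.0
```

Emit:
{"op": "carry_out", "data": {
  "rows": [
    [[0, 0, 0, 0, 0.05], [0, 0, 0, 0, 0.05]]
  ]
}}

```text
t: 1.1
ee_pos: [464.8, -291.2, 150.4]
tcp_rot: [-2.582, -1.79, 0.001]
wrist_force: [1.0, 0.1, -0.7]
finger_gap: 49.8
finger_force: 0.0
```

```bash
python3 - <<'E'
from h import *
to(464.7,-290.6,150,69.5)
p,d,c=grab('wrist','w1'); W=cloud(d,c['K'],c['pose'])
w=W.reshape(-1,3); q=w[(np.hypot(w[:,0]-465,w[:,1]+290)<45)]
for lo,hi in ((74,86),(6,14)):
    s=q[(q[:,2]>lo)&(q[:,2]<hi)]
    if len(s)>4: print(lo,len(s),np.median(s,0),cv2.minAreaRect(s[:,:2].astype(np.float32)))
E
```

```text
t 1.1 pos [ 464.8 -291.2  150.4] ang 69.46 tilt 0.02 gap 49.8 F [ 1.   0.1 -0.7] j [-0.56  0.18 -0.15  1.24 -0.    1.37]
shift mm [ 0.6 -0.3  0.4] turn rad -0.0008
74 717 [ 462.35171168 -290.27079904   79.2103617 ] ((461.9045715332031, -291.14874267578125), (31.62200164794922, 13.348006248474121), 69.54114532470703)
6 500 [ 468.36232886 -275.67918946    9.28672373] ((462.1026306152344, -291.5587158203125), (57.733890533447266, 19.203210830688477), 69.7764892578125)
```

View pics/w1.png

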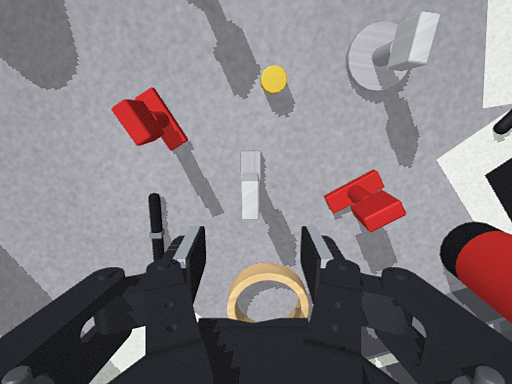

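The wrist view shows the post at (250,185) between the open fingers, with clearance to both red posts and the ring at (268,300). The wrist camera puts it at x≈462 and the top camera at 464.7, so I aim between the two.

```bash
python3 -c "
from h import *
to(463,-291,47,69.6)"
```

```text
t 1.15 pos [ 464.7 -291.6  150.7] ang 69.42 tilt 0.03 gap 50.1 F [ 0.5  0.4 -0.5] j [-0.56  0.18 -0.15  1.24 -0.    1.37]
shift mm [  0.   -1.8 103.7] turn rad -0.0032
```

Emit:
{"op": "carry_out", "data": {
  "rows": [
    [[0, -0.002, 0.03, 0, 0.05], [0, -0.002, 0.06, 0, 0.05], [0, -0.002, 0.085, 0, 0.05], [0, -0.002, 0.1035, 0, 0.05], [0, -0.002, 0.1035, 0, 0.05], [0, -0.002, 0.1035, 0, 0.03], [0, -0.002, 0.1035, 0, 0.02], [0, -0.002, 0.1035, 0, 0.0]]
  ],
  "newtons": 40
}}

```text
t: 1.95
ee_pos: [464.1, -291.1, 48.5]
tcp_rot: [2.58, 1.788, 0.001]
wrist_force: [-1.2, -1.5, 3.2]
finger_gap: 13.3
finger_force: 42.6
```

Emit:
{"op": "carry_out", "data": {
  "rows": [
    [[0, 0, 0, 0, 0], [0, 0, 0, 0, 0], [0, 0, 0, 0, 0], [0, 0, 0, 0, 0]]
  ],
  "newtons": 60
}}

```text
t: 2.35
ee_pos: [464.2, -291.1, 48.5]
tcp_rot: [2.579, 1.788, 0.0]
wrist_force: [-1.0, -1.3, 6.9]
finger_gap: 13.3
finger_force: 60.1
```

```bash
python3 -c "
from h import *
to(497,156.7,140,95.2)"
```

```text
t 2.35 pos [ 464.2 -291.1   48.5] ang 69.48 tilt 0.18 gap 13.3 F [-1.  -1.3  6.9] j [-0.56  0.23 -0.32  1.02 -0.    1.37]
shift mm [ 430.8 -126.   -92.5] turn rad -0.4489
```

Emit:
{"op": "carry_out", "data": {
  "rows": [
    [[0, 0, -0.03, 0, 0], [0, 0, -0.06, 0, 0], [0, 0, -0.092, 0, 0], [0.04, -0.01, -0.092, -0.04, 0], [0.08, -0.022, -0.092, -0.08, 0], [0.12, -0.034, -0.092, -0.12, 0], [0.16, -0.046, -0.092, -0.16, 0], [0.2, -0.058, -0.092, -0.2, 0]]
  ]
}}

```text
t: 3.15
ee_pos: [478.9, -80.8, 139.0]
tcp_rot: [2.388, 2.041, 0.001]
wrist_force: [1.7, -0.1, -1.5]
finger_gap: 13.3
finger_force: 59.2
```

Emit:
{"op": "carry_out", "data": {
  "rows": [
    [[0, 0, 0, 0, 0]]
  ]
}}

```text
t: 3.25
ee_pos: [479.0, -78.4, 139.0]
tcp_rot: [-2.382, -2.046, -0.002]
wrist_force: [-0.2, -0.4, -1.8]
finger_gap: 12.8
finger_force: 59.2
```

```bash
python3 -c "
from h import *
to(497,156.7,140,95.2)"
```

```text
t 3.25 pos [479.  -78.4 139. ] ang 81.32 tilt 0.1 gap 12.8 F [-0.2 -0.4 -1.8] j [-0.16  0.07 -0.31  1.2   0.    1.56]
shift mm [235.1 -17.7  -0.6] turn rad -0.2422
```

Emit:
{"op": "carry_out", "data": {
  "rows": [
    [[0.04, -0.003, 0, -0.04, 0], [0.08, -0.006, 0, -0.09, 0], [0.12, -0.009, 0, -0.14, 0], [0.16, -0.012, 0, -0.19, 0], [0.2, -0.015, 0, -0.242, 0], [0.225, -0.0175, 0, -0.242, 0], [0.235, -0.0175, 0, -0.242, 0], [0.235, -0.0175, 0, -0.242, 0]]
  ]
}}

```text
t: 4.05
ee_pos: [499.0, 152.9, 138.7]
tcp_rot: [2.124, 2.314, -0.0]
wrist_force: [0.1, -0.2, -1.7]
finger_gap: 13.0
finger_force: 59.3
```

Emit:
{"op": "carry_out", "data": {
  "rows": [
    [[0, 0, 0, 0, 0], [0, 0, 0, 0, 0]]
  ]
}}

```text
t: 4.25
ee_pos: [498.8, 151.0, 138.8]
tcp_rot: [2.128, 2.311, -0.001]
wrist_force: [0.4, -0.9, -1.3]
finger_gap: 13.4
finger_force: 59.3
```

```bash
python3 - <<'E'
from h import *
to(497,156.7,140,95.2)
def an(tag,W,p):
    w=W.reshape(-1,3)
    for n,(lo,hi,x0,x1,y0,y1) in dict(lips=(34,42,420,570,20,350),board=(8,16,380,600,0,420),floor=(12,20,470,525,185,270),short=(74,86,460,510,-130,-80),foot=(92,106,440,550,100,215)).items():
        s=w[(w[:,2]>lo)&(w[:,2]<hi)&(w[:,0]>x0)&(w[:,0]<x1)&(w[:,1]>y0)&(w[:,1]<y1)]
        if len(s)>8:
            r=cv2.minAreaRect(s[:,:2].astype(np.float32)); print(tag,n,len(s),np.median(s,0).round(1),[np.round(x,1) for x in r])
for n in ('wrist','top'):
    p,d,c=grab(n,n+'2'); an(n,cloud(d,c['K'],c['pose']),p)
p,d,K,T=load('wrist2'); p2=load('top2')[0]
cv2.imwrite('pics/v2.png',np.hstack([cv2.resize(p,(400,300)),cv2.resize(p2[130:280,20:220],(400,300))])[:,:,::-1])
E
```

```text
t 4.25 pos [498.8 151.  138.8] ang 94.72 tilt 0.03 gap 13.4 F [ 0.4 -0.9 -1.3] j [ 0.29  0.13 -0.23  1.2  -0.    1.78]
shift mm [ 5.8 -1.3 -1.2] turn rad -0.0084
wrist lips 14320 [476.5 216.4  37.4] [array([491.3, 191. ]), array([ 86.4, 209.9]), np.float64(5.0)]
wrist board 21691 [487.  214.2  11.8] [array([492.3, 179.5]), array([150.5, 249.6]), np.float64(5.0)]
wrist floor 4313 [488.8 228.5  15.4] [array([488.8, 227.4]), array([38.6, 86.1]), np.float64(3.2)]
wrist foot 1231 [496.2 166.9  99.7] [array([496.9, 161.9]), array([19.8, 34.6]), np.float64(4.0)]
top lips 2164 [468.7 150.9  37.4] [array([492.3, 206.6]), array([ 86.4, 281.1]), np.float64(5.3)]
top board 4978 [455.3 142.7  11.7] [array([492.4, 206.5]), array([150. , 340.5]), np.float64(5.2)]
top floor 81 [480.4 255.5  15.3] [array([482.5, 227.6]), array([14.8, 86.1]), np.float64(5.7)]
top short 129 [ 483.5 -106.1   79.4] [array([ 483.7, -105.6]), array([31.1, 14. ]), np.float64(40.0)]
top foot 169 [499.8 134.3  99.5] [array([500.8, 139.8]), array([19.8, 37.2]), np.float64(4.7)]
```

View pics/v2.png

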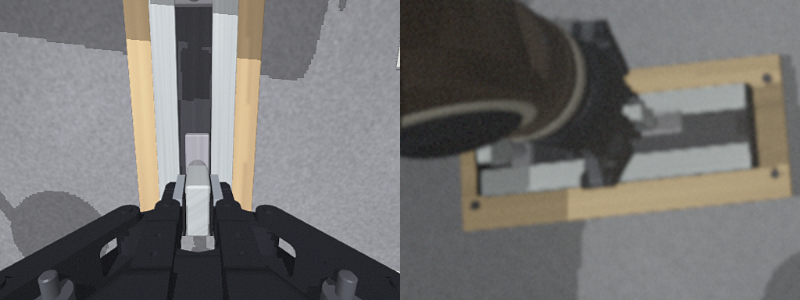

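The foot hangs about 2.6 mm too far in +x and needs 0.6° more turn to line up with the slot. I correct that, then descend.

```bash
python3 -c "
from h import *
to(495.7,156.7,100,95.35)"
```

```text
t 4.35 pos [498.9 151.1 138.9] ang 94.71 tilt 0.01 gap 13.3 F [-0.6 -0.1 -1.7] j [ 0.29  0.13 -0.23  1.2  -0.    1.78]
shift mm [ 5.8 -2.7 38.9] turn rad -0.0112
```

Emit:
{"op": "carry_out", "data": {
  "rows": [
    [[0.003, -0.0015, 0.0, -0.006, 0], [0.006, -0.0027, 0.0, -0.011, 0], [0.006, -0.0027, 0.015, -0.011, 0], [0.006, -0.0027, 0.03, -0.011, 0], [0.006, -0.0027, 0.039, -0.011, 0], [0.006, -0.0027, 0.039, -0.011, 0], [0.006, -0.0027, 0.039, -0.011, 0]]
  ]
}}

```text
t: 5.05
ee_pos: [495.7, 158.1, 100.1]
tcp_rot: [-2.113, -2.325, -0.0]
wrist_force: [0.7, 0.7, -1.4]
finger_gap: 12.9
finger_force: 59.2
```

```bash
python3 - <<'E'
from h import *
to(495.7,156.7,66.5,95.35)
p,d,c=grab('wrist','w3'); w=cloud(d,c['K'],c['pose']).reshape(-1,3)
for n,(lo,hi,x0,x1,y0,y1) in dict(board=(8,15,380,600,0,420),foot=(50,68,470,520,165,215)).items():
    s=w[(w[:,2]>lo)&(w[:,2]<hi)&(w[:,0]>x0)&(w[:,0]<x1)&(w[:,1]>y0)&(w[:,1]<y1)]
    if len(s)>8:
        r=cv2.minAreaRect(s[:,:2].astype(np.float32)); print(n,len(s),np.median(s,0).round(1),[np.round(x,1) for x in r])
E
```

```text
t 5.05 pos [495.7 158.1 100.1] ang 95.45 tilt 0.0 gap 12.9 F [ 0.7  0.7 -1.4] j [ 0.31  0.15 -0.3   1.12  0.    1.78]
shift mm [-1.4 -0.1 33.6] turn rad 0.0017
board 20607 [489.2 215.8  11.5] [array([493.6, 168. ]), array([150.4, 262.8]), np.float64(5.0)]
foot 1035 [493.  176.6  60.8] [array([493. , 175.2]), array([19.7, 21.8]), np.float64(4.9)]
```

The foot is now on the slot line to within 0.1 mm, so I lower it to the floor.

Emit:
{"op": "carry_out", "data": {
  "rows": [
    [[0, 0, 0.01, 0, 0], [0, 0, 0.02, 0, 0], [0, 0, 0.028, 0, 0], [0, 0, 0.032, 0, 0], [0, 0, 0.0335, 0, 0], [0, 0, 0.0335, 0, 0], [0, 0, 0.0335, 0, 0]]
  ]
}}

```text
t: 5.8
ee_pos: [495.9, 158.1, 66.6]
tcp_rot: [2.113, 2.324, 0.001]
wrist_force: [1.2, 1.0, -1.9]
finger_gap: 13.4
finger_force: 59.3
```

Emit:
{"op": "carry_out", "data": {
  "rows": [
    [[0, 0, 0.0005, 0, 0], [0, 0, 0.001, 0, 0], [0, 0, 0.001, 0, 0]]
  ]
}}

```text
t: 6.1
ee_pos: [495.7, 158.1, 65.4]
tcp_rot: [2.113, 2.324, 0.0]
wrist_force: [-0.5, -0.1, -2.0]
finger_gap: 13.2
finger_force: 59.3
```

Emit:
{"op": "carry_out", "data": {
  "rows": [
    [[0, 0, 0, -0.1, 0], [0, 0, 0, -0.2, 0], [0, 0, 0, -0.3, 0], [0, 0, 0, -0.4, 0], [0, 0, 0, -0.5, 0], [0, 0, 0, -0.6, 0], [0, 0, 0, -0.7, 0], [0, 0, 0, -0.8, 0]]
  ]
}}

```text
t: 6.9
ee_pos: [495.7, 158.1, 65.4]
tcp_rot: [1.035, 2.966, 0.0]
wrist_force: [0.5, 0.2, -1.6]
finger_gap: 13.3
finger_force: 59.2
```

Emit:
{"op": "carry_out", "data": {
  "rows": [
    [[0, 0, 0, -0.1, 0], [0, 0, 0, -0.2, 0], [0, 0, 0, -0.3, 0], [0, 0, 0, -0.4, 0], [0, 0, 0, -0.5, 0], [0, 0, 0, -0.6, 0], [0, 0, 0, -0.7, 0], [0, 0, 0, -0.766, 0]]
  ]
}}

```text
t: 7.7
ee_pos: [495.7, 158.1, 65.4]
tcp_rot: [-0.147, 3.138, 0.0]
wrist_force: [-0.6, 0.3, -1.8]
finger_gap: 13.4
finger_force: 59.2
```

Emit:
{"op": "carry_out", "data": {
  "rows": [
    [[0, 0, 0, 0, 0], [0, 0, 0, 0, 0], [0, 0, 0, 0, 0]]
  ]
}}

```text
t: 8.0
ee_pos: [495.7, 158.1, 65.3]
tcp_rot: [-0.14, 3.138, 0.0]
wrist_force: [-0.4, 0.5, -2.5]
finger_gap: 13.4
finger_force: 59.2
```

```bash
python3 - <<'E'
from h import *
to(495.7,158.1,65.0,185.2)
p,d,c=grab('scene','s4'); q,d2,c2=grab('wrist','w4')
cv2.imwrite('pics/v4.png',np.hstack([cv2.resize(p[80:230,240:440],(400,300)),cv2.resize(q,(400,300))])[:,:,::-1])
E
```

```text
t 8.0 pos [495.7 158.1  65.3] ang -174.9 tilt 0.01 gap 13.4 F [-0.4  0.5 -2.5] j [ 0.31  0.17 -0.36  1.04  0.    0.22]
shift mm [-0.   0.   0.3] turn rad -0.0017
```

View pics/v4.png

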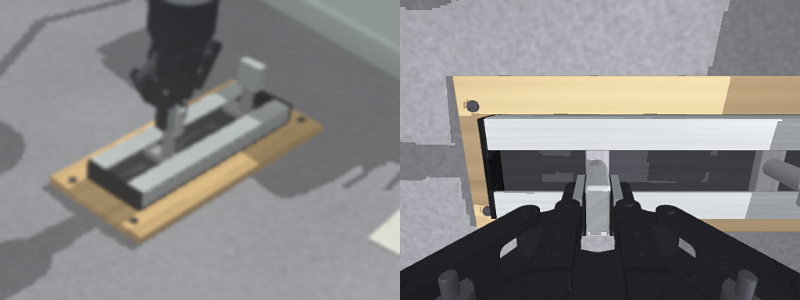

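The foot lies across the slot, with its ends under both lips (right panel, 597,158). I lower it until it touches the floor.

Emit:
{"op": "carry_out", "data": {
  "rows": [
    [[0, 0, 0.0005, 0, 0], [0, 0, 0.001, 0, 0], [0, 0, 0.001, 0, 0]]
  ]
}}

```text
t: 8.4
ee_pos: [495.7, 158.0, 64.5]
tcp_rot: [-0.141, 3.138, 0.0]
wrist_force: [-1.7, 0.1, -0.3]
finger_gap: 13.4
finger_force: 59.7
```

Emit:
{"op": "carry_out", "data": {
  "rows": [
    [[0, 0, 0.0004, 0, 0], [0, 0, 0.0004, 0, 0]]
  ]
}}

```text
t: 8.6
ee_pos: [495.7, 158.0, 64.5]
tcp_rot: [-0.141, 3.138, 0.0]
wrist_force: [-1.8, -0.3, 6.2]
finger_gap: 13.0
finger_force: 60.4
```

That is contact, so I release slowly and rise.

Emit:
{"op": "carry_out", "data": {
  "rows": [
    [[0, 0, 0, 0, 0.014], [0, 0, 0, 0, 0.018], [0, 0, 0, 0, 0.022], [0, 0, 0, 0, 0.028], [0, 0, 0, 0, 0.035], [0, 0, 0, 0, 0.04], [0, 0, 0, 0, 0.04], [0, 0, 0, 0, 0.04]]
  ],
  "newtons": 20
}}

```text
t: 9.4
ee_pos: [495.7, 158.0, 63.9]
tcp_rot: [0.142, -3.138, -0.0]
wrist_force: [0.1, 0.9, -0.3]
finger_gap: 40.0
finger_force: 0.0
```

Emit:
{"op": "carry_out", "data": {
  "rows": [
    [[0, 0, -0.01, 0, 0.04], [0, 0, -0.03, 0, 0.04], [0, 0, -0.06, 0, 0.04], [0, 0, -0.1, 0, 0.04], [0, 0, -0.14, 0, 0.04], [-0.05, 0, -0.15, 0, 0.04], [0.0, 0, -0.15, 0, 0.04], [0.0, 0, -0.15, 0, 0.04]]
  ]
}}

```text
t: 10.2
ee_pos: [493.0, 157.6, 209.0]
tcp_rot: [0.141, -3.125, 0.005]
wrist_force: [-0.5, -0.4, 0.6]
finger_gap: 39.6
finger_force: 0.0
```

```bash
python3 - <<'E'
from h import *
to(495.7,158.1,215,185.2)
p,d,c=grab('scene','s5'); q,d2,c2=grab('wrist','w5'); w=cloud(d2,c2['K'],c2['pose']).reshape(-1,3)
for n,(lo,hi,x0,x1,y0,y1) in dict(board=(8,15,380,600,0,420),foot=(22,30,450,540,120,200),tab=(86,106,450,540,120,200)).items():
    s=w[(w[:,2]>lo)&(w[:,2]<hi)&(w[:,0]>x0)&(w[:,0]<x1)&(w[:,1]>y0)&(w[:,1]<y1)]
    if len(s)>8:
        r=cv2.minAreaRect(s[:,:2].astype(np.float32)); print(n,len(s),np.median(s,0).round(1),[np.round(x,1) for x in r])
cv2.imwrite('pics/v5.png',np.hstack([cv2.resize(p[80:230,240:440],(400,300)),cv2.resize(q,(400,300))])[:,:,::-1])
E
```

```text
t 10.2 pos [493.  157.6 209. ] ang -174.82 tilt 0.79 gap 39.6 F [-0.5 -0.4  0.6] j [ 0.31  0.12 -0.09  1.37  0.    0.22]
shift mm [-2.7  0.3 -6. ] turn rad -0.0004
board 16529 [452.8 197.1  11.5] [array([490.5, 205.6]), array([149.6, 340.3]), np.float64(5.1)]
foot 222 [482.3 155.1  25.3] [array([483.6, 149.4]), array([63. , 51.2]), np.float64(4.9)]
tab 526 [494.4 157.   95.2] [array([495.8, 156.8]), array([32.6, 14. ]), np.float64(5.2)]
```

View pics/v5.png

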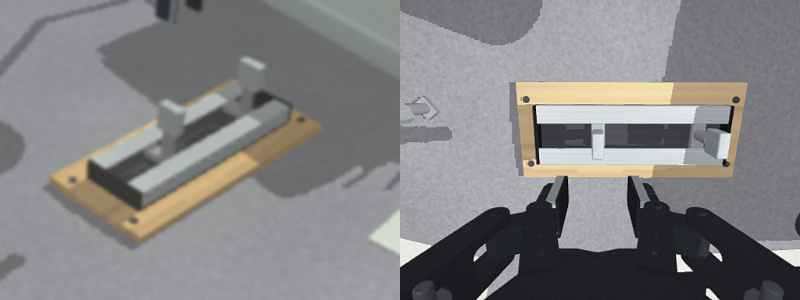

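The post stands upright in the track, top at z≈95 (96 expected) and at 5.2°, matching the track. The gripper is clear of it.

```bash
python3 -c "
from h import *
print(bot.sign_off())"
```

```text
the job is handed in; nothing more can be done
None
```

The long-foot post is locked into the track, its foot turned across beneath both lips, upright and released; the round-foot and short-foot posts were not touched, and the job was handed in at about 10 s of the 42 s allowed.

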